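# Dispense one sleeve from the escapement chute

## Robot

A 7-joint arm with a two-finger parallel gripper is mounted at the origin on the work surface. World frame = base frame: x ahead of the robot, y to its left, z up, the work surface at z = 0. Lengths are in m, angles in rad, forces in N, time in s.
With the tool pointing down it reaches from about 0.425 to 0.8 m from the base axis. Payload 8.3 kg.
Tool frame: the origin (TCP) lies between the finger pads; the fingertips stand 19 mm ahead of it and the grasp point (between the pads) is the TCP; z points along the fingers, y is the line along which they close (so a half turn about z gives the same grasp; the last joint's range is limited). The gripper opens to 85 mm and grips with 20 to 120 N. Pads are 22 mm wide; open, the fingers measure 114 mm over their backs; the gripper's body (76 mm by 85 mm) begins 54 mm behind the grasp point. The pads swing forward as they close: fully open they stand 13 mm farther back than shut.
Start: joints at [1.282, 0.383, 0.016, 1.37, -0.006, 1.388, -0.046], TCP at [0.14, -0.609, 0.25] pointing down, gripper open.
Joint ranges: [-2.95, 2.95], [-0.25, 2.06], [-1.52, 1.56], [0.18, 2.33], [-1.44, 4.58], [0.02, 2.06], [-3.01, 3.01]. Speed limits (rad/s): [2.39, 2.39, 3.01, 3.01, 3.14, 3.14, 3.14].

## Interface

Orientations are given as a unit quaternion [w, x, y, z].
In Python, from cell import bot, optics gives the robot as it stands. The module is installed in compiled form; this text tells all that it offers.
- The arm moves only by the shell command python3 -m creep 'ROWS' [FORCE]. ROWS is JSON, a list of rows, each a list of 3 entries, a list of its own where there are three numbers: the shift along the tool's x, y, z in units of 40 mm (1.0 is 40 mm), then the turn, a rotation vector about the tool's x, y, z in units of 5 degrees (1.0 is 5 degrees), then the opening, from 0 (shut) to 1 (fully open). A call has 1 to 20 rows; each row is the pose to reach, as a shift and turn from the pose commanded when the call began, along the tool's axes at that moment; what a row does not reach only later rows make up. A row lasts 1/8 s, in which the tool goes at most 62.5 mm and 10.7 degrees, less where a joint would pass 70% of its speed; a pose out of reach is approached as far as the arm can. A call with a gripper value outside its range is refused whole. The fingers move at their own pace and stop on an object; FORCE is the grip in N (left out, the last holds). Time passes only in rows, so rows that repeat a pose let the fingers close. It gives the time, the measured TCP pose, the force, the opening and the grip force at its end, in the units of the state.
- bot.get_state(): the state, without advancing time (a new reading comes with each control period).
- optics.read_camera(name): name is "scene" or "top" or "wrist"; returns (picture, depth): 384x512x3 uint8, red, green, blue; 384x512 float32, m along the optical axis (not along the pixel's ray), 0 where there is no reading.
- optics.camera_params(name): a dict with "K" (3x3 intrinsics, pixels), "cam_to_world" (4x4, takes a point from camera to world coordinates). Camera axes: x right, y down, z forward; pixel columns grow to the right and rows downward; lengths in m; the calibration is good to about 2 mm. A picture is of the moment at which its call begins: read the wrist's pose just before it. camera_params takes no time and is no camera call; for the wrist camera it gives the pose at the moment of the call.
- bot.sign_off(): hands the job in; it is judged then, once.
The state is a dict: "clock": time; "joint_pos": joint angles; "dq": joint speeds; "joint_efforts": joint torques, N m; "position": TCP position; "tcp_rot": TCP orientation; "force": force on the tool from outside, world axes, zero at the start; "moment": the same for the moment, N m; "finger_gap": opening from 0.0 (shut) to 1.0 (fully open); "gripper_force": force on a finger pad.
Only numpy, scipy, OpenCV 4.12 (cv2) and the standard library are available. Lean on these libraries where they do the work, as an engineer would, in place of code of your own. Each camera call takes 0.05 s, during which the arm holds its last target. There are 200 camera calls.

## Task

Dispense one sleeve from the wide chute (the one holding the long aluminium sleeves, not the narrow one with the ball bearings): press the pad of its rocking lever down with the fingertips so that the gate lifts, keep it down until the front sleeve has rolled to the stop at the lower end, then let the lever come back up so that the next sleeve waits at the closed gate. Release only that one sleeve, do not touch the sleeves themselves, and leave the bearing chute and the other things on the bench alone.

Things in the scene. Friction and masses are not known exactly. Their poses are not given: they have to be found in the camera images.
- sleeve_chute: WIDE steel gravity chute on posts, fixed, left or right of the other; lane 49 mm wide inside, walls 3 mm, 310 mm long, sloping 0.157 rad down to -x (roughly to the robot). Origin on the bench, mid lane; x up the lane, y to its left. Three sleeves lie behind the gate, centres at x, z (mm) -65, 95; -3, 105; 59, 115; tops up to 147 above the bench.
- sleeve_lever (a joint): Wide chute's rocking lever, rad: 0 = at rest, gate down; 0.50 = pad fully down, gate up; sprung back to 0. A bar along the lane's left wall; pivot at chute x -63, z 135 mm; gate on its -x end, pad on its +x end. Past 0.1 a hold-back blade drops ahead of the second sleeve; at about 0.38 the gate frees the first. Let up, the gate closes before the blade frees the second.
- sleeve_pad (a point): Centre of the top of the wide chute's press pad: black rubber, 40 x 40 mm, on the lever's upper (+x) end, beside the lane, 42 mm left of the lane's inner wall face; clear above. Axes are the lever's. 165 mm above the bench at rest, 117 mm fully down, moving nearly straight down (3 mm sideways). Takes about 3 N, rising to 6 N fully down, then a hard stop.
- sleeve_pickup (a point): Fixed point of the wide chute: where the centre of a dispensed sleeve comes to rest, lying against the end stop at the lane's lower end (chute x = -155, z = 81 mm).
- sleeve_gate (a point): Fixed point of the wide chute: where the centre of the foremost waiting sleeve lies, resting against the closed gate (chute x = -65, z = 95 mm).
- sleeve1: The front sleeve of the row at the gate: plain aluminium tube, 62 mm outside diameter, 46 mm long, about 0.18 kg, lying across the lane (its y axis) so that it rolls down it. Origin at its centre.
- sleeve2: The second sleeve, the same, behind sleeve1. Origin at its centre.
- sleeve3: The third sleeve, the same, behind sleeve2. Origin at its centre.
- bearing_chute: NARROW steel gravity chute, built like the wide one and fixed beside it; lane 19.5 mm wide inside, with three ball bearings behind its gate. Origin on the bench, mid lane; x up the lane, y to its left. A bystander.
- bearing_lever (a joint): Rocking lever of the narrow chute, rad; 0 at rest, 0.50 fully pressed. Not to be pressed.
- bearing_pad (a point): Centre of the top face of the narrow chute's press pad, the same in form and height as the other.
- bearing1: Ball bearing, steel, 62 mm outside diameter, 16 mm wide, standing on its rim, first in the narrow chute. Origin at its centre.
- bearing2: Second ball bearing. Origin at its centre.
- bearing3: Third ball bearing. Origin at its centre.
- pump_housing: Green cast pump housing, 80 mm base, 92 mm tall, pipe 170 mm over its flanges (along y), standing on a 28 mm thick beech carrier board right of the chutes. Origin at the centre of its underside.
- parts_bin: Open grey small-parts bin 210 x 150 x 70 mm left of the chutes. Origin at the centre of its underside.
- screwdriver: Screwdriver lying on the bench right of the chutes, along its x axis. Origin on its underside.
Mind the look-alikes: they are no part of the job. Leave any black or blue look-alike of the sleeve1 alone.

How it is judged:
By the outcome, as a careful person would: the job done as asked, in the order asked, and still so for the second after the job is handed in, with the robot touching nothing.
It also fails if it takes over 35 s, if anything falls off the work surface, if the arm or the gripper's body presses on something with over 40 N, if the wrist force passes 120 N, or if a joint passes its speed limit or range.

## Working session

There is one attempt and no reset: what is moved stays moved. The work goes in short steps, Python scripts to look and compute and a shell command to move; the robot and the scene stay as the last step left them, time stands still between calls to the robot, and variables do not carry over. Pictures are saved under pics/ and viewed, at most 10 in all, crops included, and the job is handed in when it is done.

```bash
mkdir -p pics; cat > h.py <<'E'
import numpy as np,cv2
from cell import bot,optics
def snap(n,f):
    p,d=optics.read_camera(n);c=optics.camera_params(n)
    cv2.imwrite(f'pics/{f}.png',p[:,:,::-1]);np.savez(f'{f}.npz',p=p,d=d,K=c['K'],T=c['cam_to_world'])
def cloud(f):
    z=np.load(f+'.npz');d=z['d'];v,u=np.indices(d.shape);K=z['K']
    P=np.stack([(u-K[0,2])*d/K[0,0],(v-K[1,2])*d/K[1,1],d],-1)
    return z['p'],P@z['T'][:3,:3].T+z['T'][:3,3],d
E
python3 - <<'E'
from h import *
snap('scene','s0');snap('top','t0')
s=bot.get_state();print(s['clock'],s['position'],s['tcp_rot'],s['force'],s['finger_gap'])
E
```

```text
0.1 [ 0.13987303 -0.60871409  0.24935825] [-8.85058946e-04  9.93627046e-01  1.12714224e-01 -1.19109499e-04] [-0.42491432  0.27912278 -0.04959906] 1.0005435244358218
```

View pics/t0.png

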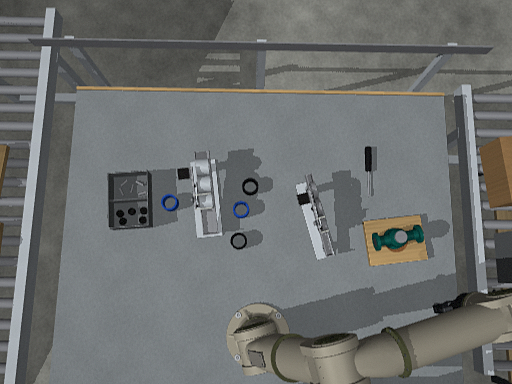

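View pics/s0.png

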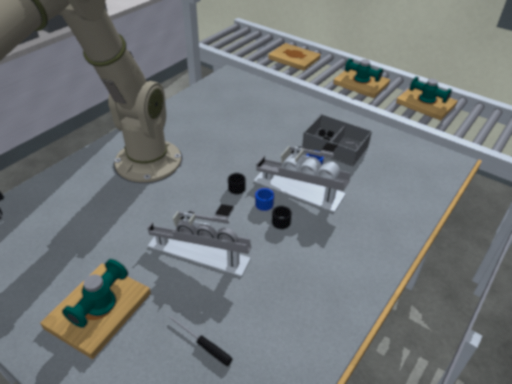

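Top view: two chutes could be the one meant. One at (206,195) has wide white cylinders and a black pad at (183,173). The other at (316,215) is thin, with its pad at (304,198). The left one looks like the wide chute, so I'll confirm it in an enlarged crop. The blue and black rings at (170,202), (241,210), (250,187) and (239,241) are look-alikes.

```bash
python3 - <<'E'
from h import *
p,W,d=cloud('t0')
cv2.imwrite('pics/t0c.png',cv2.resize(p[140:270,150:345,::-1],None,fx=4,fy=4,interpolation=cv2.INTER_CUBIC))
for (u,v) in [(183,173),(304,198)]:
    q=W[v-12:v+13,u-12:u+13];c=p[v-12:v+13,u-12:u+13].astype(int)
    m=(c.max(-1)<60)&(abs(q[...,2]-.165)<.02)
    vv,uu=np.nonzero(m);X=q[m]
    print(m.sum(),uu.mean()+u-12,vv.mean()+v-12,X.mean(0),X.min(0),X.max(0),cv2.minAreaRect((X[:,:2]*1000).astype(np.float32)))
# chute walls of wide: high points
for nm,(a,b,c_,e) in dict(w=(145,242,188,225),n=(170,265,290,345)).items():
    q=W[a:b,c_:e].reshape(-1,3);q=q[(q[:,2]>.05)&(q[:,2]<.2)]
    print(nm,cv2.minAreaRect((q[:,:2]*1000).astype(np.float32)))
E
```

```text
116 183.18103448275863 173.18103448275863 [0.56854924 0.27313148 0.16427775] [0.55106577 0.25331438 0.15139173] [0.58767387 0.29156785 0.17217413] ((568.9011840820312, 273.2675476074219), (35.80025863647461, 38.370399475097656), 4.986664772033691)
109 303.13761467889907 198.44036697247705 [ 0.48403634 -0.15207746  0.16436231] [ 0.4646163  -0.173282    0.15719785] [ 0.50279059 -0.12997759  0.1735504 ] ((484.0228576660156, -152.44070434570312), (35.22260284423828, 38.37726593017578), 17.385223388671875)
w ((516.4180908203125, 211.70840454101562), (312.7368469238281, 79.19902801513672), 7.212344169616699)
n ((432.41802978515625, -190.374267578125), (311.8838195800781, 86.09397888183594), 15.996513366699219)
```

View pics/t0c.png

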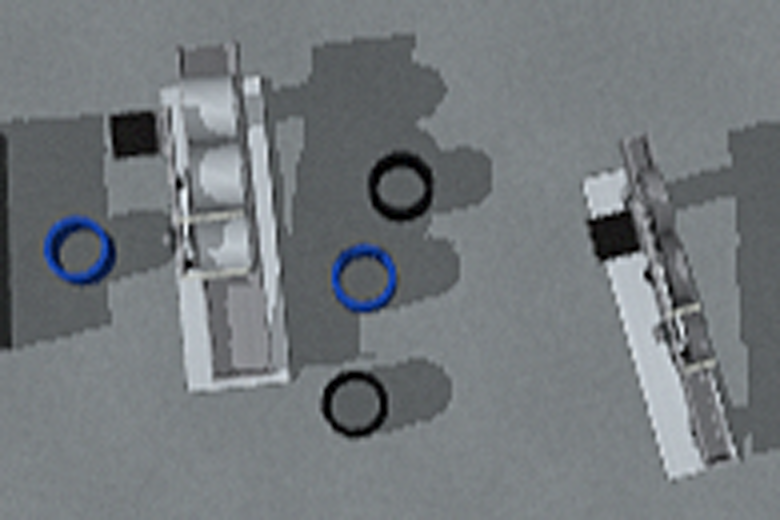

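The crop confirms it. The left chute holds three broad cylinders (crop 215,110 / 220,175 / 220,240) and its black pad is at crop (135,135), world (0.569, 0.273). The right one holds thin discs. So the left one is the target. Next I'll work out the moves in tool axes.

```bash
cat > go.py <<'E'
import sys
from h import *
from scipy.spatial.transform import Rotation as R
s=bot.get_state();q=s['tcp_rot'];r=R.from_quat([q[1],q[2],q[3],q[0]])
print(s['clock'],np.round(s['position'],4),np.round(r.as_matrix(),3).tolist(),np.round(s['force'],2))
for a in sys.argv[1:]:
    print(a,np.round(r.inv().apply(np.array(eval(a))-s['position'])/.04,2))
yaw=np.degrees(np.arctan2(*r.as_matrix()[[1,0],0]));print('x yaw',yaw)
E
python3 go.py .5,-.3,.26 .57,.0,.26 .569,.274,.26 .569,.274,.20
```

```text
0.1 [ 0.1399 -0.6087  0.2494] [[0.975, 0.224, -0.0], [0.224, -0.975, 0.002], [-0.0, -0.002, -1.0]] [-0.42  0.28 -0.05]
.5,-.3,.26 [10.5  -5.51 -0.26]
.57,.0,.26 [ 13.89 -12.42  -0.24]
.569,.274,.26 [ 15.4  -19.1   -0.23]
.569,.274,.20 [ 15.4  -19.1    1.27]
x yaw 12.943612002078984
```

```bash
python3 -m creep '[[[1.2,-0.6,-0.3],[0,0,0],0],[[2.6,-1.3,-0.3],[0,0,0],0],[[4,-2,-0.3],[0,0,0],0],[[5.3,-2.7,-0.3],[0,0,0],0],[[6.6,-3.4,-0.3],[0,0,0],0],[[7.9,-4.1,-0.3],[0,0,0],0],[[9.2,-4.8,-0.3],[0,0,0],0],[[10.5,-5.5,-0.3],[0,0,0],0],[[11.1,-6.8,-0.3],[0,0,0.3],0],[[11.7,-8.2,-0.3],[0,0,0.6],0],[[12.3,-9.6,-0.3],[0,0,0.9],0],[[13.1,-11,-0.3],[0,0,1.2],0],[[13.9,-12.4,-0.3],[0,0,1.4],0],[[14.2,-13.8,-0.3],[0,0,1.4],0],[[14.5,-15.2,-0.3],[0,0,1.4],0],[[14.8,-16.6,-0.3],[0,0,1.4],0],[[15.1,-17.9,-0.3],[0,0,1.4],0],[[15.3,-18.7,-0.3],[0,0,1.4],0],[[15.4,-19.1,-0.3],[0,0,1.4],0],[[15.4,-19.1,-0.3],[0,0,1.4],0]]'; python3 go.py .569,.274,.20
```

```text
clock: 2.6
position: [0.569, 0.2739, 0.2619]
tcp_rot: [0.0, 0.999, 0.052, -0.0]
force: [-0.5, -0.5, 0.0]
finger_gap: -0.001
gripper_force: 0.0
2.6 [0.569  0.2739 0.2619] [[0.994, 0.105, -0.001], [0.105, -0.994, -0.0], [-0.001, 0.0, -1.0]] [-0.48 -0.5   0.02]
.569,.274,.20 [ 0.   -0.    1.55]
x yaw 6.015609110101123
```

```bash
python3 -m creep '[[[0,0,0.7],[0,0,0],0],[[0,0,1.3],[0,0,0],0],[[0,0,1.7],[0,0,0],0],[[0,0,1.9],[0,0,0],0],[[0,0,2.1],[0,0,0],0],[[0,0,2.3],[0,0,0],0],[[0,0,2.5],[0,0,0],0],[[0,0,2.7],[0,0,0],0],[[0,0,2.85],[0,0,0],0],[[0,0,2.95],[0,0,0],0],[[0,0,2.95],[0,0,0],0],[[0,0,2.95],[0,0,0],0],[[0,0,2.95],[0,0,0],0],[[0,0,2.95],[0,0,0],0]]'
python3 - <<'E'
from h import *
snap('scene','s1');snap('top','t1')
a=cv2.imread('pics/s1.png')[130:220,235:365];b=cv2.imread('pics/t1.png')[140:250,150:280]
f=lambda i:cv2.resize(i,(400,400*i.shape[0]//i.shape[1]),interpolation=cv2.INTER_CUBIC)
a,b=f(a),f(b);o=np.zeros((max(len(a),len(b)),800,3),np.uint8);o[:len(a),:400]=a;o[:len(b),400:]=b
cv2.imwrite('pics/c1.png',o)
E
```

```text
clock: 4.35
position: [0.5697, 0.2737, 0.1448]
tcp_rot: [-0.0, 0.999, 0.052, 0.001]
force: [3.7, 0.1, 6.4]
finger_gap: -0.002
gripper_force: 3.2
```

View pics/c1.png

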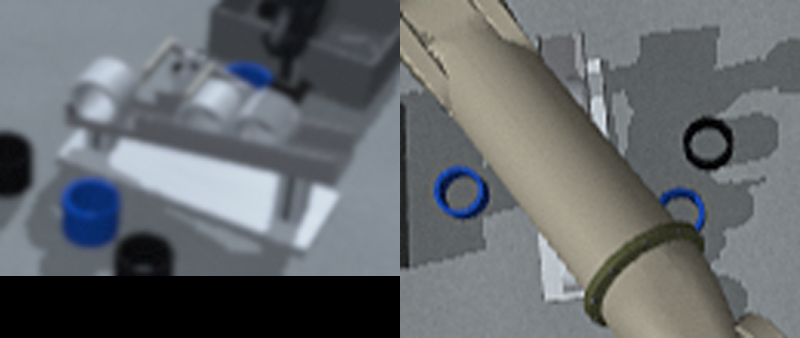

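The left half of the picture shows the gate raised (165,60). The front sleeve is at the lower end stop (103,88) and the other two are held back (210,105 and 265,115). I'll hold a moment longer, then let the lever up gently and retract.

```bash
python3 -m creep '[[[0,0,0],[0,0,0],0],[[0,0,0],[0,0,0],0],[[0,0,0],[0,0,0],0],[[0,0,-0.2],[0,0,0],0],[[0,0,-0.4],[0,0,0],0],[[0,0,-0.6],[0,0,0],0],[[0,0,-0.8],[0,0,0],0],[[0,0,-1.0],[0,0,0],0],[[0,0,-1.2],[0,0,0],0],[[0,0,-1.5],[0,0,0],0],[[0,0,-2.0],[0,0,0],0],[[0,0,-2.8],[0,0,0],0],[[0,0,-3.5],[0,0,0],0],[[0,0,-3.5],[0,0,0],0],[[0,0,-3.5],[0,0,0],0],[[0,0,-3.5],[0,0,0],0]]'
python3 - <<'E'
from h import *
snap('scene','s2')
a=cv2.imread('pics/s2.png')[120:230,225:375]
cv2.imwrite('pics/c2.png',cv2.resize(a,None,fx=5,fy=5,interpolation=cv2.INTER_CUBIC))
E
```

```text
clock: 6.45
position: [0.5689, 0.2731, 0.2832]
tcp_rot: [0.0, 0.999, 0.052, -0.001]
force: [-0.1, -0.2, 0.4]
finger_gap: 0.003
gripper_force: 0.0
```

View pics/c2.png

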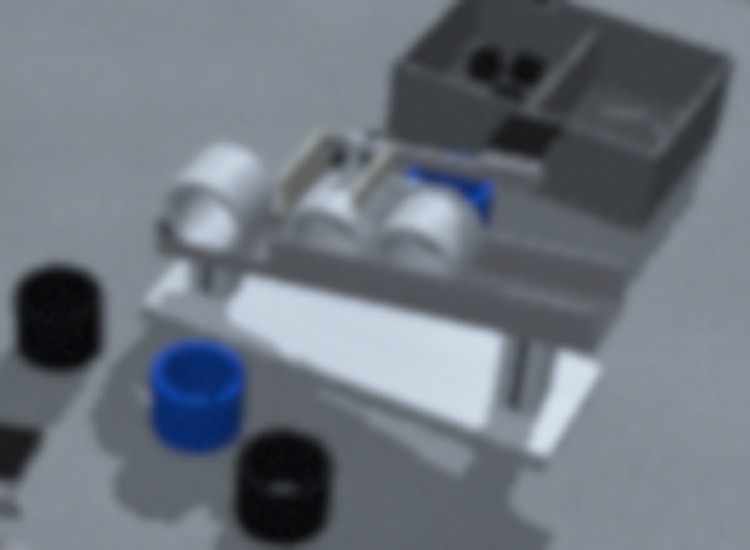

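The picture shows the lever back at rest and the gate down at (300,170). One sleeve is at the stop (210,200). The second waits at the gate (330,215) with the third behind it (425,230). Handing in.

```bash
python3 -c "
from cell import bot
print(bot.sign_off())"
```

```text
the job is handed in; nothing more can be done
None
```

One sleeve was dispensed from the wide chute and rests at the end stop, the lever is back up with the next sleeve waiting at the closed gate, and the job was handed in at about 6.5 s; no verdict was returned.

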